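# Square up a cover board and strike the sprung stamp

### The job

Push the loose cover board square into the corner of the yellow stops on the stamping jig. Then hold the mallet by its handle and give the red head of the sprung stamp a brisk, square blow that drives its foot down onto the board, and keep it pressed there with about 20 N for half a second, the mallet's face level. Finally stand the mallet back on its round cork pad, on its face, let go of it, and leave the board against both stops and the other things where they are.

Things in the scene. Friction and masses are not known exactly. Their poses are not given: they have to be found in the camera images.
- jig: Fixed grey stamping jig. Origin on the table under the stamp's axis; x points away from the robot to the back stop, y to the side stop, z up. Base plate 30 mm high, spanning x -58 to +102 mm, y -60 to +90 mm. Blue bridge along x from -25 to +97 mm at y = 0, 44 mm wide, underside 73 and top 90 mm above the table, post at x 67 to 97 mm.
- stop_corner (a point): Inner corner where the faces of the two yellow stops meet, level with the base plate's top (30 mm above the table), at x = +50, y = +80 mm of the jig. Axes as the jig's. The stops are bars 12 mm high: the back stop runs from here 160 mm to the jig's -y, the side stop 105 mm to its -x.
- board: Loose brown cover board with a blue strip along its +y edge: 120 (x) by 160 (y) by 8 mm, about 0.15 kg, slides with 1 to 3 N. It lies on the jig's base under the stamp, askew, 5 to 45 mm short of both stops. Origin at the centre of its underside, z up. When home its -x edge overhangs the base by 12 mm and its -y edge by 20 mm, so fingertips beside these edges can reach below the board.
- board_corner (a point): The board's corner (+x, +y, underside) that belongs in the stop corner: home is within 3 mm of it and square within 0.03 rad, with the +x edge on the back stop and the +y edge (blue strip) on the side stop. Axes as the board's.
- stamp (a joint): Travel of the sprung stamp in m, 0 up, growing downwards (28 mm at most); it springs back up by itself. It ends in a brass foot, 32 mm across, under the bridge. The foot's setting differs each time and is not reported: it meets the board after 5 to 22 mm of travel, which must be felt. The spring resists with about 3 N at first and up to 8 N at 22 mm; once the foot is on the board it is hard.
- stamp_top (a point): Centre of the top of the stamp's red head (48 mm across, 14 mm thick), where the mallet strikes; 134 mm above the table at rest, above the bridge. A brisk blow drives it faster than 50 mm/s; to mark, the foot must then stay pressed on the board with 6 to 25 N for 0.4 s (about 20 N on the head does it), the mallet's face within 0.15 rad of level; past 0.3 rad it is twisted askew.
- mallet: Wooden mallet, about 0.36 kg, standing on a flat striking face on the cork pad, its level handle pointing along its own -x, roughly towards the robot. Origin at the centre of the lower face, z up. Head: round block 88 mm across, 70 mm tall (too wide to grip). Handle: 24 mm wide (y), 28 mm tall (z), its middle 35 mm above the face, from x = -44 to -192 mm.
- mallet_head (a point): Centre of the mallet's head, 35 mm above the face it stands on. Axes as the mallet's.
- mallet_grip (a point): Centre of the handle's cross-section 72 mm from the head's axis (28 mm behind the head), a good place to grip; the handle may pivot a little between the fingers under load. Axes as the mallet's: the handle runs along x.
- pad: Fixed round cork pad, 140 mm across, 6 mm thick, on which the mallet stands at first and must stand at the end. Origin at the centre of its underside on the table.
- paste_jar: Bystander: closed jar, 72 mm across and 85 mm tall. Origin at the centre of its base.
- brush: Bystander: flat brush lying on the table, 185 mm long. Origin under the middle, where the handle joins the ferrule.
- tape_dispenser: Bystander: black tape dispenser, 60 by 140 by 85 mm tall. Origin at the centre of its base.
Mind the look-alikes: they are no part of the job. What is shaped like the pad but green or pink is not meant.

How it is judged (in metres and radians):
On the way, in this order (a step that is already met when the one before it is completed fails the run):
1. the board is square against both stops (horizontal distance between board_corner and stop_corner below 0.003 m and angle between the x axis of board and the x axis of jig, either way round below 0.03 rad), for 0.2 s.
2. a blow of the mallet drives the stamp's head down faster than 50 mm/s (contact force between mallet and stamp above 1 N and value of joint stamp above 0.002 m and velocity of joint stamp above 0.05 m/s).
3. the level mallet keeps the stamp's foot pressed on the registered board with 6 to 25 N (all of step 1 and contact force between mallet and stamp above 3 N and contact force between stamp and board between 6 and 25 N and angle between mallet's own z axis and vertical below 0.15 rad), for 0.4 s.
At the end, for the whole second after the job is handed in: The board lies flat with its corner within 3 mm of the stop corner and square within 0.03 rad; the stamp is back up off the board; the mallet stands released and still on its face on the cork pad, its head within 40 mm of the pad's centre and upright within 0.1 rad (all of step 1 and z of board in the frame of jig below 0.034 m and contact force between stamp and board below 0.5 N and horizontal distance between mallet_head and pad below 0.04 m and angle between mallet's own z axis and vertical below 0.1 rad and z of mallet_head in the frame of pad below 0.045 m and linear speed of mallet below 0.02 m/s and contact force between the fingers and mallet below 0.1 N); the robot touches nothing.
It fails at once if the mallet is twisted askew on the stamp (contact force between mallet and stamp above 1 N and angle between mallet's own z axis and vertical above 0.3 rad).
It fails at once if the jar, the brush or the tape dispenser is moved more than 20 mm (distance of any of paste_jar, brush, tape_dispenser from where it was at the start of the episode above 0.02 m).
It also fails if it takes over 72 s, if anything falls off the work surface, if the arm or the gripper's body presses on something with over 40 N, if the wrist force passes 120 N, or if a joint passes its speed limit or range.

### The arm

A 6-joint arm with a two-finger parallel gripper is mounted at the origin on the work surface. World frame = base frame: x ahead of the robot, y to its left, z up, the work surface at z = 0. Lengths are in m, angles in degrees, forces in N, time in s.
With the tool pointing down it reaches from about 0.4 to 0.825 m from the base axis. Payload 7 kg.
Tool frame: the origin (TCP) lies at the centre of the arm's flange, where the gripper is bolted on; the fingertips stand 178 mm ahead of it and the grasp point (between the pads) lies 159 mm ahead of it (tip_reach is the distance from the TCP to the fingertips, in m); z points along the fingers, y is the line along which they close (so a half turn about z gives the same grasp; the last joint's range is limited). The gripper opens to 88 mm and grips with 3 to 60 N. Pads are 19 mm wide; open, the fingers measure 130 mm over their backs; the gripper's body (78 mm by 193 mm) begins 47 mm behind the grasp point.
Start: joints at [82.855, 20.546, 0.682, 0, -70.136, -16.507], TCP at [0.271, 0.618, 0.405] pointing down, gripper open.
Joint ranges: [-176.03, 176.03], [-82.01, 121.73], [-58.28, 71.71], [-173.87, 95.51], [-174.79, -0.11], [-173.66, 173.66]. Speed limits (degrees/s): [136.94, 136.94, 172.46, 180, 180, 180].

### API

Orientations are given as [roll, pitch, yaw] about the fixed x, y, z axes, in that order (R = Rz(yaw) Ry(pitch) Rx(roll)).
In Python, from plant import * gives the robot as it stands.
- The arm moves only by the shell command python3 -m handwheel 'ROWS'. ROWS is JSON, a list of rows, each a list of 7 numbers: the opening, from -1 (shut) to 1 (fully open), then the shift along the tool's x, y, z as a fraction of full scale, then the turn, a rotation vector about the tool's x, y, z as a fraction of full scale. A call has 1 to 5 rows; each row shifts and turns the commanded pose from where the row before left it, along the tool's axes as they then stand; what a row does not reach is not made up. Full scale, the value 1, is 0.025 m for a shift and 6 degrees for a turn. A row lasts 1/8 s, in which the tool goes at most 62.5 mm and 10.7 degrees, less where a joint would pass 70% of its speed; a pose out of reach is approached as far as the arm can. A call with a number of a shift or a turn outside -1 to 1 is refused whole. A call with a gripper value outside its range is refused whole. The fingers move at their own pace and stop on an object; the grip force is fixed at half the most. Time passes only in rows, so rows that do not move let the fingers close. It gives the time, the measured TCP pose, the force, the opening and the grip force at its end, in the units of the state.
- get_obs(): the state, without advancing time (a new reading comes with each control period).
- snapshot(name): name is "scene" or "top" or "wrist"; returns a dict with "color" (480x640x3 uint8, red, green, blue), "fx", "fy", "cx", "cy" (pixels), "R" (3x3) and "t" (3): a world point X has camera coordinates R X + t; the wrist camera has in their place "tool_from_camera" (4x4, takes a point from camera to tool coordinates, whose origin is the TCP and whose axes are the flange's). Camera axes: x right, y down, z forward; pixel columns grow to the right and rows downward; lengths in m; the calibration is good to about 2 mm. The wrist camera is an equidistant fisheye: a pixel r from the principal point sees the ray r / f radians off the axis. A picture is of the moment at which its call begins: read the wrist's pose just before it. There is no depth.
- close_job(): hands the job in; it is judged then, once.
The state is a dict: "clock": time; "joint_pos": joint angles; "qvel": joint speeds; "tau": joint torques, N m; "tool_pos": TCP position; "orientation": TCP orientation; "force": force on the tool from outside, world axes, zero at the start; "moment": the same for the moment, N m; "opening": finger opening in m; "gripper_force": force on a finger pad.
Only numpy, scipy, OpenCV 4.12 (cv2) and the standard library are available. Lean on these libraries where they do the work, as an engineer would, in place of code of your own. Each camera call takes 0.05 s, during which the arm holds its last target. There are 200 camera calls.

## Working session

There is one attempt and no reset: what is moved stays moved. The work goes in short steps, Python scripts to look and compute and a shell command to move; the robot and the scene stay as the last step left them, time stands still between calls to the robot, and variables do not carry over. Pictures are saved under pics/ and viewed, at most 12 in all, crops included, and the job is handed in when it is done.

```bash
mkdir -p pics
cat > h.py <<'E'
from plant import *
import numpy as np, cv2
from scipy.spatial.transform import Rotation as Ro
def save(n,f):
    s=snapshot(n); cv2.imwrite('pics/'+f,s['color'][...,::-1]); np.save('pics/'+f+'.npy',s,allow_pickle=True); return s
def load(f): return np.load('pics/'+f+'.npy',allow_pickle=True).item()
def px2w(s,u,v,z):
    d=s['R'].T@np.array([(u-s['cx'])/s['fx'],(v-s['cy'])/s['fy'],1]); c=-s['R'].T@s['t']
    return c+d*(z-c[2])/d[2]
def w2px(s,X):
    p=s['R']@np.array(X)+s['t']; return np.array([s['fx']*p[0]/p[2]+s['cx'],s['fy']*p[1]/p[2]+s['cy']])
E
python3 - <<'E'
from h import *
o=get_obs();print(o)
for n in('top','scene'):
    s=save(n,n+'0.png');print(n,s['fx'],s['cx'],s['cy'],-s['R'].T@s['t'],s['R'].round(3).tolist())
E
```

```text
{'clock': 0.0, 'joint_pos': array([ 8.28567320e+01,  2.05890268e+01,  6.33916891e-01, -1.96407102e-02,
       -7.01343389e+01, -1.65069201e+01]), 'qvel': array([-0.06755449,  0.05720845, -0.0400831 , -0.01176212,  0.05008191,
        0.0145961 ]), 'tau': array([ 4.37069320e-04, -5.82709622e+01,  2.93066704e+01,  6.99735850e+00,
        7.29675448e-03, -1.51614631e-04]), 'tool_pos': array([0.27070121, 0.61812689, 0.40375222]), 'orientation': array([ 1.79908991e+02, -7.71490014e-03, -2.36568706e+01]), 'force': array([0.74415911, 0.16126606, 0.73972199]), 'moment': array([-0.02125012,  0.00395395, -0.01428323]), 'gripper_force': 0.0, 'opening': 0.08767394724332192}
top 547.8615509981463 319.39680037295676 241.13367210183904 [ 0.42756707 -0.10516405  1.39123866] [[-0.01, -1.0, 0.021], [-0.994, 0.008, -0.107], [0.107, -0.022, -0.994]]
scene 442.26229422194126 320.39723549697555 239.45374854098833 [ 1.45416747 -0.20319758  0.69918717] [[0.115, 0.993, -0.009], [0.544, -0.071, -0.836], [-0.831, 0.091, -0.549]]
```

View pics/top0.png

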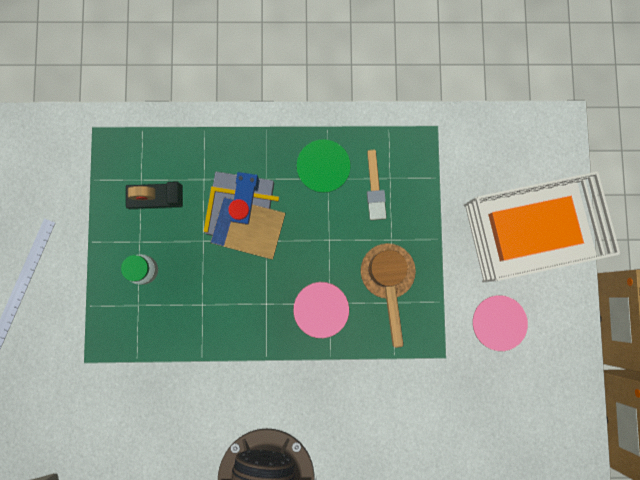

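View pics/scene0.png

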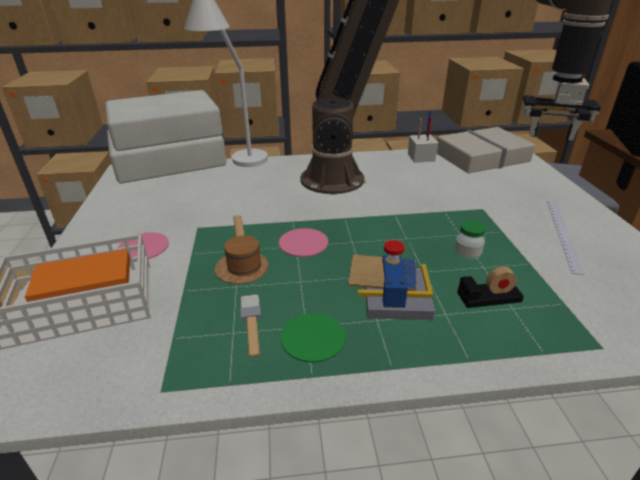

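The top view shows the jig around (240,210) with its red stamp head at (238,209). The brown board's corner is near (275,258). The mallet stands on the cork pad at (388,270), with its handle end at (397,346). The pad look-alikes are green (323,165), pink (321,310) and pink (500,323). Only the cork one under the mallet fits the description. I'll enlarge both areas to confirm.

Run:
```python
import cv2,numpy as np
a=cv2.imread('pics/top0.png')
c=cv2.resize(a[165:265,195:295],None,fx=5,fy=5,interpolation=cv2.INTER_CUBIC)
m=cv2.resize(a[235:355,355:425],None,fx=4,fy=4,interpolation=cv2.INTER_CUBIC)
o=np.zeros((500,790,3),np.uint8);o[:500,:500]=c;o[:480,505:785]=m
cv2.imwrite('pics/crop0.png',o)
```

```text
(no output)
```

View pics/crop0.png

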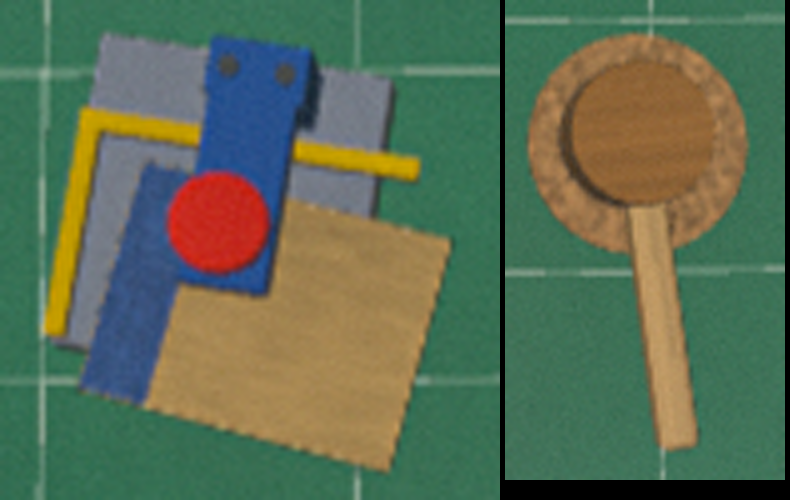

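The crop confirms the following, in crop pixels:
- **Board:** brown with a blue strip, corners (148,163), (80,388), (388,470), (452,238).
- **Yellow stops:** inner corner near (99,132).
- **Red head:** (219,222).
- **Mallet:** head (643,133) on the speckled cork pad (638,143), handle end (677,448).

Run:
```python
from h import *
s=load('top0.png')
J=lambda u,v,z:px2w(s,195+(u+.5)/5-.5,165+(v+.5)/5-.5,z)[:2]
M=lambda u,v,z:px2w(s,355+(u-505+.5)/4-.5,235+(v+.5)/4-.5,z)[:2]
head=J(219,222,.134);print('stamp',head)
i=J(99,132,.042);r=J(418,181,.042);n=J(66,336,.042)
print('inner',i,'backstop ang',np.degrees(np.arctan2(*(r-i)[::-1]))+90,'side',np.degrees(np.arctan2(*(i-n)[::-1])), np.linalg.norm(r-i),np.linalg.norm(i-n))
A,B,C,D=[J(*p,.038) for p in((148,163),(80,388),(388,470),(452,238))]
print('board',A,B,C,D)
for a,b in((B,A),(C,D),(D,A),(C,B)):print(np.degrees(np.arctan2(*(b-a)[::-1])),np.linalg.norm(a-b))
print('b1',J(105,35,.03),J(393,78,.03))
mh=M(643,133,.076);e=M(677,448,.055);st=M(646,207,.055);p=M(638,143,.006)
print('mallet',mh,e,st,'pad',p,np.degrees(np.arctan2(*(mh-e)[::-1])),np.linalg.norm(mh-e))
yaw=np.arctan2(*(i-n)[::-1]);th=np.radians(np.mean([np.degrees(yaw),np.degrees(np.arctan2(*(r-i)[::-1]))+90]))
Rm=np.array([[np.cos(th),-np.sin(th)],[np.sin(th),np.cos(th)]])
print('th',np.degrees(th),'jig from head pred corner',head+Rm@[.05,.08])
for q in (A,B,C,D):print('in jig',Rm.T@(q-head))
print('in jig rel corner',Rm.T@(A-i))
```

```text
stamp [0.63902966 0.05414929]
inner [0.70032559 0.12568456] backstop ang -9.239275060570492 side -8.46397390512374 0.16080025148457883 0.1034611862518538
board [0.6852521  0.10183185] [0.57251285 0.13445133] [ 0.53048944 -0.0176537 ] [ 0.64628252 -0.04969348]
-16.137041403988185 0.11736340359744175
-15.466691326474667 0.12014401884408384
75.57712749115255 0.15645623918798765
74.55564774539063 0.15780338702301883
b1 [0.75247489 0.12521644] [ 0.72952793 -0.01990666]
mallet [ 0.50270437 -0.30127912] [ 0.3137953  -0.32037926] [ 0.45875951 -0.30515589] pad [ 0.50039145 -0.30838532] 5.773415373240134 0.1898721955052763
th -8.851624482847116 jig from head pred corner [0.70074426 0.12550269]
in jig [0.03833473 0.0542272 ]
in jig [-0.07808117  0.06911031]
in jig [-0.09619875 -0.08764958]
in jig [ 0.02314541 -0.10148998]
in jig rel corner [-0.01122361 -0.02588808]
```

```bash
python3 -m handwheel '[[-1,0,0,0,0,0,-0.82],[-1,0,0,0,0,0,-0.82],[-1,0,0,0,0,0,-0.80],[-1,0.613,0.982,0.17,0,0,0],[-1,0.613,0.982,0.17,0,0,0]]'
python3 -m handwheel '[[-1,0.613,0.982,0.17,0,0,0],[-1,0.613,0.982,0.17,0,0,0],[-1,0.613,0.982,0.17,0,0,0],[-1,0.613,0.982,0.17,0,0,0],[-1,0.613,0.982,0.17,0,0,0]]'
python3 -m handwheel '[[-1,0.613,0.982,0.17,0,0,0],[-1,0.613,0.982,0.17,0,0,0],[-1,0.613,0.982,0.17,0,0,0],[-1,0.613,0.982,0.17,0,0,0],[-1,0.613,0.982,0.17,0,0,0]]'
python3 -m handwheel '[[-1,0.613,0.982,0.17,0,0,0],[-1,0.613,0.982,0.17,0,0,0],[-1,0.613,0.982,0.17,0,0,0],[-1,0.613,0.982,0.17,0,0,0],[-1,0.613,0.982,0.17,0,0,0]]'
python3 -m handwheel '[[-1,0.613,0.982,0.17,0,0,0],[-1,0.613,0.982,0.17,0,0,0],[-1,0.613,0.982,0.17,0,0,0],[-1,0.613,0.982,0.17,0,0,0],[-1,0.613,0.982,0.17,0,0,0]]'
python3 -m handwheel '[[-1,0,0,0,0,0,0]]'
```

```text
clock: 0.72
tool_pos: [0.2934, 0.5644, 0.3953]
orientation: [179.9, 0.0, -9.0]
force: [0.6, 0.3, -0.5]
opening: 0.0432
gripper_force: 0.0
clock: 1.35
tool_pos: [0.3501, 0.4306, 0.3745]
orientation: [180.0, 0.0, -9.0]
force: [-0.0, -0.6, 0.5]
opening: 0.0007
gripper_force: 0.0
clock: 1.98
tool_pos: [0.4066, 0.2971, 0.3534]
orientation: [180.0, 0.0, -9.0]
force: [-0.4, -0.2, 0.9]
opening: 0.0005
gripper_force: 0.0
clock: 2.6
tool_pos: [0.4629, 0.1639, 0.3322]
orientation: [180.0, 0.0, -9.0]
force: [1.1, 0.6, 0.5]
opening: 0.0003
gripper_force: 0.0
clock: 3.22
tool_pos: [0.5193, 0.0307, 0.3109]
orientation: [180.0, 0.0, -9.0]
force: [0.3, 0.6, 0.3]
opening: 0.0006
gripper_force: 0.0
clock: 3.35
tool_pos: [0.5193, 0.0302, 0.3105]
orientation: [180.0, 0.1, -9.2]
force: [-0.5, 1.0, -0.2]
opening: 0.0001
gripper_force: 0.0
```

```bash
python3 -m handwheel '[[-1,0,0,0.9,0,0,0],[-1,0,0,0.9,0,0,0],[-1,0,0,0.9,0,0,0],[-1,0,0,0.9,0,0,0],[-1,0,0,0.82,0,0,0]]'
python3 -m handwheel '[[-1,0.25,0,0,0,0,0],[-1,0.25,0,0,0,0,0],[-1,0.25,0,0,0,0,0],[-1,0.2,0,0,0,0,0],[-1,0.2,0,0,0,0,0]]'
python3 - <<'E'
from h import *
print(get_obs()['tool_pos']);save('top','top1.png');s=save('wrist','w1.png')
a=cv2.imread('pics/top1.png')
c=cv2.resize(a[165:265,195:295],None,fx=5,fy=5,interpolation=cv2.INTER_CUBIC)
cv2.imwrite('pics/crop1.png',c)
E
```

```text
clock: 3.98
tool_pos: [0.5189, 0.0323, 0.2]
orientation: [-180.0, 0.0, -9.0]
force: [0.7, 0.2, 0.8]
opening: 0.0004
gripper_force: 0.0
clock: 4.6
tool_pos: [0.5479, 0.0274, 0.201]
orientation: [-180.0, -0.0, -9.0]
force: [-1.6, -0.8, 1.2]
opening: 0.0006
gripper_force: 0.8
[0.54785262 0.02736126 0.20097537]
```

View pics/w1.png

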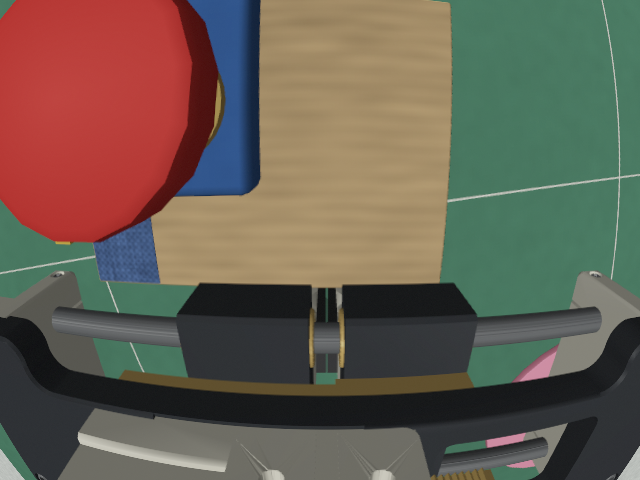

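The wrist view shows the pusher flat on the board's near edge at row 283. The board is already about parallel to the tool. I'll keep pushing to the back stop.

```bash
python3 -m handwheel '[[-1,0.1,0,0,0,0,0],[-1,0.1,0,0,0,0,0]]'
python3 -m handwheel '[[-1,0.06,0,0,0,0,0]]'
python3 -m handwheel '[[-1,0.06,0,0,0,0,0]]'
```

```text
clock: 4.95
tool_pos: [0.5523, 0.0267, 0.2007]
orientation: [180.0, 0.0, -9.0]
force: [-7.7, 3.5, 5.8]
opening: 0.0007
gripper_force: 4.6
clock: 5.08
tool_pos: [0.5527, 0.0265, 0.2004]
orientation: [180.0, 0.2, -9.0]
force: [-11.2, 6.5, 7.5]
opening: 0.0005
gripper_force: 5.9
clock: 5.2
tool_pos: [0.5532, 0.0264, 0.2003]
orientation: [179.9, 0.3, -9.0]
force: [-17.5, 8.9, 14.3]
opening: 0.0006
gripper_force: 9.3
```

```bash
python3 -m handwheel '[[-1,-0.9,0,0,0,0,0],[-1,0,0,-0.88,0,0,0],[-1,0,0,-0.88,0,0,0],[-1,0,0,-0.88,0,0,0],[-1,0.9,0.9,0,0,0,0]]'
python3 -m handwheel '[[-1,0.9,0.9,0,0,0,0],[-1,0.9,0.9,0,0,0,0],[-1,0.9,0.9,0,0,0,1],[-1,0,0,0,0,0,1],[-1,0,0,0,0,0,1]]'
python3 -m handwheel '[[-1,0,0,0,0,0,1],[-1,0,0,0,0,0,1],[-1,0,0,0,0,0,1],[-1,0,0,0,0,0,1],[-1,0,0,0,0,0,1]]'
python3 -m handwheel '[[-1,0,0,0,0,0,1],[-1,0,0,0,0,0,1],[-1,0,0,0,0,0,1],[-1,0,0,0,0,0,1],[-1,0,0,0,0,0,1]]'
python3 -m handwheel '[[-1,0,0,0,0,0,1],[-1,0,0,0,0,0,1],[-1,0,0,0,0,0,0]]'
python3 - <<'E'
from h import *
o=get_obs();print(o['joint_pos'],o['tool_pos']);save('wrist','w2.png')
E
```

```text
clock: 5.82
tool_pos: [0.5527, 0.0051, 0.2691]
orientation: [-179.9, -0.3, -8.8]
force: [1.5, -0.3, -0.3]
opening: 0.0004
gripper_force: 0.0
clock: 6.45
tool_pos: [0.6086, -0.0737, 0.2665]
orientation: [-180.0, -0.0, -27.3]
force: [0.4, 0.4, -0.4]
opening: 0.0002
gripper_force: 0.0
clock: 7.08
tool_pos: [0.6084, -0.0731, 0.2667]
orientation: [-180.0, -0.0, -57.2]
force: [0.5, -0.1, 0.7]
opening: 0.0004
gripper_force: 0.0
clock: 7.7
tool_pos: [0.6085, -0.0731, 0.2668]
orientation: [-179.9, 0.0, -87.2]
force: [-0.1, -0.1, 0.0]
opening: 0.0004
gripper_force: 0.0
clock: 8.07
tool_pos: [0.6083, -0.0731, 0.2667]
orientation: [-180.0, 0.0, -99.0]
force: [-0.6, 0.3, 0.4]
opening: 0.0006
gripper_force: 0.0
[ 1.13900509e+01  2.15866239e+01 -1.73826236e+01  7.72123450e-03
 -5.09933215e+01 -2.03559583e+01] [ 0.60834293 -0.07312113  0.26672485]
```

View pics/w2.png

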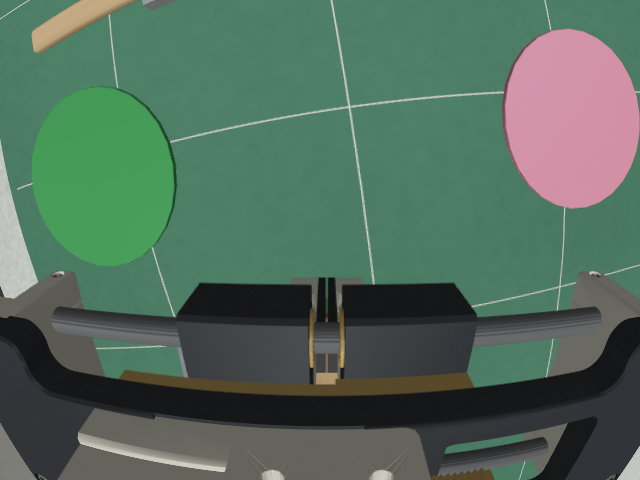

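The wrist view now looks away from the jig and shows the look-alike pads in green and pink, with nothing in the way. I'll descend and push to the side stop.

```bash
python3 -m handwheel '[[-1,0,0,0.9,0,0,0],[-1,0,0,0.9,0,0,0],[-1,0,0,0.85,0,0,0],[-1,-0.25,0,0,0,0,0],[-1,-0.25,0,0,0,0,0]]'
python3 -m handwheel '[[-1,-0.25,0,0,0,0,0],[-1,-0.2,0,0,0,0,0],[-1,-0.2,0,0,0,0,0],[-1,-0.2,0,0,0,0,0],[-1,-0.1,0,0,0,0,0]]'
python3 -m handwheel '[[-1,-0.1,0,0,0,0,0]]'
python3 -m handwheel '[[-1,-0.06,0,0,0,0,0]]'
```

```text
clock: 8.75
tool_pos: [0.6106, -0.0604, 0.2011]
orientation: [-179.9, 0.0, -98.9]
force: [-0.3, 0.2, 1.1]
opening: 0.0004
gripper_force: 0.0
clock: 9.38
tool_pos: [0.6137, -0.0373, 0.2006]
orientation: [180.0, -0.0, -99.0]
force: [-1.0, -2.5, 2.5]
opening: 0.0002
gripper_force: 1.2
clock: 9.5
tool_pos: [0.6141, -0.035, 0.2005]
orientation: [180.0, -0.0, -99.0]
force: [-0.4, -1.4, 2.1]
opening: 0.0005
gripper_force: 1.2
clock: 9.62
tool_pos: [0.6143, -0.0337, 0.2005]
orientation: [180.0, -0.0, -99.0]
force: [-2.2, -8.3, 2.0]
opening: 0.0008
gripper_force: 4.2
```

```bash
python3 -m handwheel '[[-1,-0.06,0,0,0,0,0]]'
python3 -m handwheel '[[-1,-0.04,0,0,0,0,0]]'
python3 - <<'E'
from h import *
o=get_obs();p=o['tool_pos'][:2]-[.639,.054];c,s=.9877,-.1564
print(o['force'],'jig',c*p[0]+s*p[1],-s*p[0]+c*p[1])
save('top','top2.png');a=cv2.imread('pics/top2.png')
cv2.imwrite('pics/crop2.png',cv2.resize(a[165:245,195:295],None,fx=7,fy=7,interpolation=cv2.INTER_CUBIC))
E
```

```text
clock: 9.75
tool_pos: [0.6141, -0.0332, 0.2005]
orientation: [179.9, -0.1, -99.0]
force: [-2.0, -14.1, 4.4]
opening: 0.0002
gripper_force: 7.2
clock: 9.88
tool_pos: [0.6141, -0.033, 0.2005]
orientation: [179.9, -0.2, -99.0]
force: [-0.4, -17.4, 4.4]
opening: 0.0007
gripper_force: 8.9
[ -0.41630835 -17.35843771   4.41723102] jig -0.011039363572746829 -0.08980801944941484
```

View pics/crop2.png

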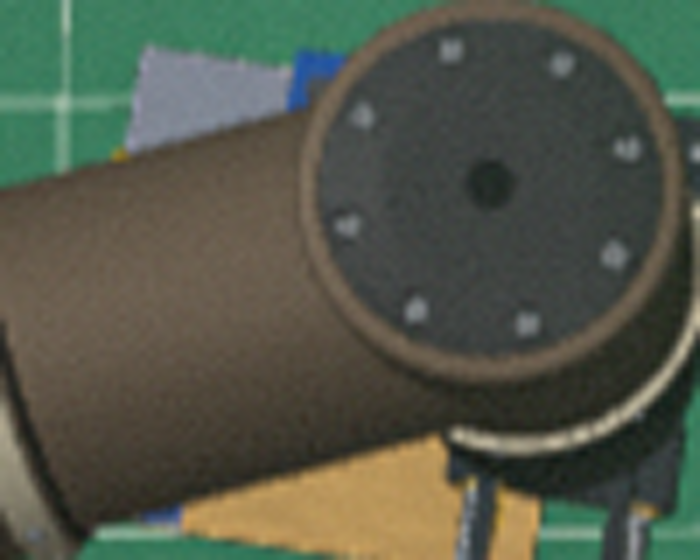

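```bash
python3 -m handwheel '[[-1,0.8,0,0,0,0,0],[-1,0.94,0.46,-1,0,0,0],[-1,0.94,0.46,-1,0,0,0],[-1,0.94,0.46,-1,0,0,0],[-1,0.94,0.46,-1,0,0,0]]'
python3 -m handwheel '[[0,0.94,0.46,0,0,0,0],[1,0.94,0.46,0,0,0,0],[1,0.94,0.46,0,0,0,0],[1,0.94,0.46,0,0,0,0],[1,0.94,0.46,0,0,0,0]]'
python3 -m handwheel '[[1,0.94,0.46,0,0,0,0],[1,0.94,0.46,0,0,0,0],[1,0.94,0.46,0,0,0,0],[1,0,0,0,0,0,0.96],[1,0,0,0,0,0,0.96]]'
python3 -m handwheel '[[1,0,0,0,0,0,0.96],[1,0,0,0,0,0,0.96],[1,0,0,0,0,0,0.96],[1,0,0,0,0,0,0.96],[1,0,0,0,0,0,0.96]]'
python3 -m handwheel '[[1,0,0,0,0,0,0.96],[1,0,0,0,0,0,0.96],[1,0,0,0,0,0,0.96],[1,0,0,0,0,0,0.96],[1,0,0,0,0,0,0.96]]'
python3 -m handwheel '[[1,0,0,0,0,0,0.96],[1,0,0,0,0,0,0]]'
python3 - <<'E'
from h import *
o=get_obs();print(o['joint_pos'],o['tool_pos'],o['orientation'])
save('top','top3.png');a=cv2.imread('pics/top3.png');s=save('wrist','w3.png');print(s['fx'],s['cx'],s['cy'],s['tool_from_camera'].round(4).tolist())
c=cv2.resize(a[165:250,200:290],None,fx=5,fy=5,interpolation=cv2.INTER_CUBIC)
w=cv2.imread('pics/w3.png')[:,140:500]
o=np.zeros((480,450+345,3),np.uint8);o[:425,:450]=c;o[:460,450:]=cv2.resize(w,(345,460))
cv2.imwrite('pics/crop3.png',o)
E
```

```text
clock: 10.55
tool_pos: [0.5508, -0.1373, 0.301]
orientation: [-180.0, 0.1, -99.0]
force: [0.3, -0.2, -0.7]
opening: 0.0004
gripper_force: 0.0
clock: 11.18
tool_pos: [0.4756, -0.2443, 0.3004]
orientation: [-180.0, 0.0, -99.0]
force: [0.3, -0.9, -0.9]
opening: 0.0449
gripper_force: 0.0
clock: 11.8
tool_pos: [0.4307, -0.3082, 0.3003]
orientation: [-180.0, 0.0, -110.8]
force: [0.8, 0.2, 1.1]
opening: 0.087
gripper_force: 0.0
clock: 12.42
tool_pos: [0.4309, -0.3078, 0.3003]
orientation: [-180.0, 0.1, -139.5]
force: [0.2, 0.1, -0.2]
opening: 0.0876
gripper_force: 0.0
clock: 13.05
tool_pos: [0.4309, -0.3078, 0.3003]
orientation: [180.0, 0.1, -168.3]
force: [0.3, 0.8, 0.8]
opening: 0.0874
gripper_force: 0.0
clock: 13.3
tool_pos: [0.431, -0.3078, 0.3003]
orientation: [180.0, 0.0, -173.9]
force: [-0.1, 0.3, -0.8]
opening: 0.0876
gripper_force: 0.0
[-1.43129905e+01  1.23673150e+01 -2.57349199e+01 -3.89438671e-02
 -5.18690436e+01 -6.95341401e+01] [ 0.43096717 -0.3077901   0.30032405] [ 1.79981329e+02  3.76177478e-02 -1.73871175e+02]
371.64829954431775 326.34975743095794 233.25419226585817 [[-0.0004, -0.9563, -0.2924, 0.0796], [1.0, -0.0004, -0.0001, 0.0004], [-0.0001, -0.2924, 0.9563, 0.0196], [0.0, 0.0, 0.0, 1.0]]
```

View pics/crop3.png

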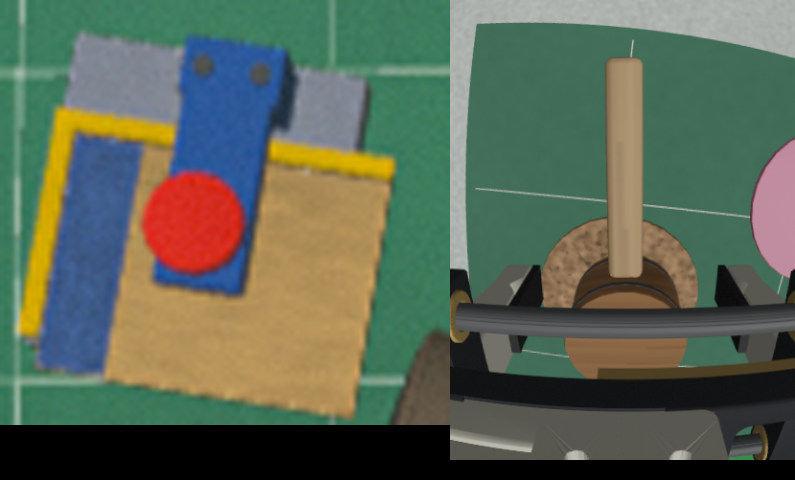

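The board looks seated against both stops in the left crop. The handle is centred between the fingers in the right crop, at column 625 and nearly vertical. I'll check seating and grip centring in numbers.

Run:
```python
from h import *
from scipy.ndimage import map_coordinates as mc
s=load('top3.png');im=s['color'].astype(float)
th=np.radians(-9);c,sn=np.cos(th),np.sin(th)
W=lambda x,y,z:[.6395+c*x-sn*y,.054+sn*x+c*y,z]
def prof(f,vals):
    for v in vals:
        cols=np.mean([mc_(w2px(s,W(*q,.038))) for q in f(v)],0); print(round(v*1e3,1),cols.round().astype(int))
mc_=lambda p:np.array([mc(im[...,k],[[p[1]],[p[0]]],order=1)[0] for k in range(3)])
print('x profile');prof(lambda v:[(v,y) for y in np.arange(-.072,-.04,.004)],np.arange(.040,.060,.002))
print('y profile');prof(lambda v:[(x,v) for x in np.arange(-.05,-.0,.004)],np.arange(.068,.090,.002))
# angles: board -x and -y edges
g=im
def edge(f,vals):
    out=[]
    for a,fix in vals:
        t=np.arange(-.01,.0101,.0005);pr=np.array([mc_(w2px(s,W(*f(a,fix+d),.038)))[0] for d in t])
        k=np.argmax(abs(np.gradient(np.convolve(pr,np.ones(5)/5,'same')))[4:-4])+4;out.append((a,fix+t[k]))
    o=np.array(out);p=np.polyfit(o[:,0],o[:,1],1);print('edge slope',p[0],'at mean',np.median(o[:,1]))
edge(lambda a,b:(b,a),[(y,-.070) for y in np.arange(-.07,.04,.005)])
edge(lambda a,b:(a,b),[(x,-.080) for x in np.arange(-.06,.04,.005)])
# mallet in wrist: handle mid-line
w=load('w3.png');o=get_obs();R=Ro.from_euler('xyz',o['orientation'],degrees=True).as_matrix();T=w['tool_from_camera']
def wp(u,v,z):
    d=np.array([u-w['cx'],v-w['cy']]);r=np.hypot(*d);a=r/w['fx'];ray=np.r_[d/r*np.sin(a),np.cos(a)]
    ray=R@(T[:3,:3]@ray);p=R@T[:3,3]+o['tool_pos'];return p+ray*(z-p[2])/ray[2]
f=480/460
for u,v in((626.5,62),(625.5,272)): print(wp(140+(u-450)*f,v*f,.055))
```

```text
x profile
40.0 [174 141  87]
42.0 [173 141  87]
44.0 [174 142  89]
46.0 [167 136  86]
48.0 [149 123  66]
50.0 [166 135  25]
52.0 [196 159   1]
54.0 [212 172   0]
56.0 [215 174   0]
58.0 [205 169  13]
y profile
68.0 [ 61  90 136]
70.0 [ 62  91 138]
72.0 [ 62  92 139]
74.0 [ 60  90 138]
76.0 [ 57  88 139]
78.0 [ 61  88 140]
80.0 [ 97 101 116]
82.0 [155 130  52]
84.0 [201 162   6]
86.0 [210 170   0]
88.0 [211 170   0]
edge slope 0.005237154150197553 at mean -0.0715
edge slope -0.003233082706766675 at mean -0.07849999999999999
[ 0.31662127 -0.32106463  0.055     ]
[ 0.45587557 -0.30677951  0.055     ]
```

```bash
python3 -m handwheel '[[1,0,-0.06,0.8,0,0,0],[1,0,0,0.8,0,0,0],[1,0,0,0.8,0,0,0],[1,0,0,0.8,0,0,0],[1,0,0,0.8,0,0,0]]'
python3 -m handwheel '[[-1,0,0,0,0,0,0],[-1,0,0,0,0,0,0],[-1,0,0,0,0,0,0],[-1,0,0,0,0,0,0],[-1,0,0,0,0,0,0]]'
python3 -m handwheel '[[-1,0,0,-0.4,0,0,0],[-1,0,0,-0.8,0,0,0],[-1,0,0,-1,0,0,0],[-1,0,0,-1,0,0,0],[-1,0,0,-1,0,0,0]]'
python3 -m handwheel '[[-1,0,0,-1,0,0,0],[-1,0,0,-1,0,0,0],[-1,0,0,-0.6,0,0,0],[-1,0,0,0,0,0,0]]'
python3 - <<'E'
from h import *
print(get_obs()['moment'])
save('scene','s4.png');a=cv2.imread('pics/s4.png')
w=save('wrist','w4.png')
c=cv2.resize(a[130:290,160:320],None,fx=2.5,fy=2.5)
o=np.zeros((480,400+400,3),np.uint8);o[:400,:400]=c;o[:300,400:]=cv2.resize(cv2.imread('pics/w4.png'),(400,300));cv2.imwrite('pics/crop4.png',o)
E
```

```text
clock: 14.02
tool_pos: [0.4313, -0.3092, 0.1998]
orientation: [-180.0, 0.0, -173.8]
force: [-0.1, 1.0, 0.3]
opening: 0.0877
gripper_force: 0.0
clock: 14.65
tool_pos: [0.4314, -0.3091, 0.2008]
orientation: [-180.0, 0.0, -173.9]
force: [-0.1, -0.4, 0.3]
opening: 0.043
gripper_force: 0.0
clock: 15.28
tool_pos: [0.4308, -0.3089, 0.3064]
orientation: [180.0, -0.0, -173.9]
force: [0.3, -0.0, -3.1]
opening: 0.0232
gripper_force: 30.0
clock: 15.78
tool_pos: [0.4313, -0.3091, 0.3713]
orientation: [-180.0, 0.1, -173.9]
force: [0.1, 0.7, -3.9]
opening: 0.0232
gripper_force: 30.0
[0.0116331  0.07199176 0.00275028]
```

View pics/crop4.png

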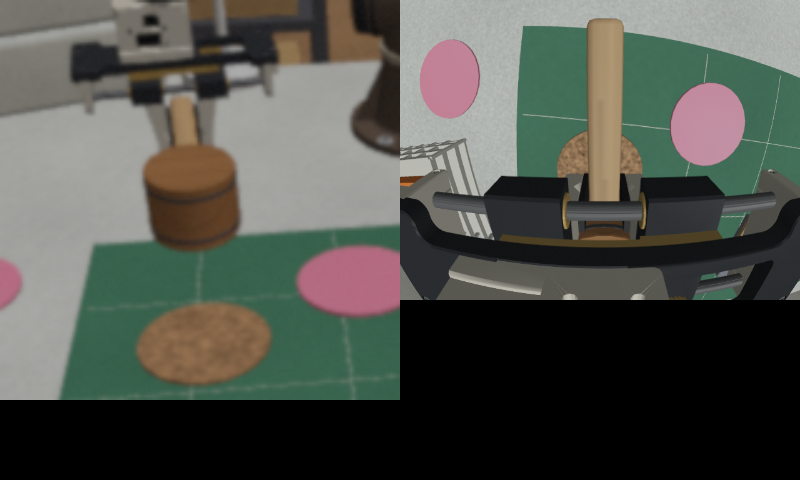

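The left crop shows the mallet held level over the cork pad. However, the lift began before the fingers had closed fully, so the grip may be low. I'll set it down by feel and grip it again properly.

```bash
python3 -m handwheel '[[-1,0,0,1,0,0,0],[-1,0,0,1,0,0,0],[-1,0,0,1,0,0,0],[-1,0,0,1,0,0,0],[-1,0,0,1,0,0,0]]'
python3 -m handwheel '[[-1,0,0,0.3,0,0,0],[-1,0,0,0.2,0,0,0]]'
python3 -m handwheel '[[-1,0,0,0.16,0,0,0]]'
python3 -m handwheel '[[-1,0,0,0.16,0,0,0]]'
```

```text
clock: 16.5
tool_pos: [0.4307, -0.3089, 0.2434]
orientation: [179.9, -0.1, -173.9]
force: [-0.6, 0.3, -2.9]
opening: 0.0234
gripper_force: 30.0
clock: 16.75
tool_pos: [0.4313, -0.3092, 0.2325]
orientation: [180.0, -0.1, -173.9]
force: [-0.8, -0.0, -2.3]
opening: 0.0233
gripper_force: 30.0
clock: 16.88
tool_pos: [0.4315, -0.3092, 0.2293]
orientation: [-180.0, 0.0, -173.9]
force: [-1.6, -0.4, -0.3]
opening: 0.0229
gripper_force: 30.0
clock: 17.0
tool_pos: [0.4303, -0.3095, 0.2268]
orientation: [-180.0, -0.1, -173.8]
force: [-15.0, 2.3, 29.2]
opening: 0.0232
gripper_force: 30.0
```

Contact came about 29 mm high, so the grip was indeed low. I'll release, lower to the right height and grip fully.

```bash
python3 -m handwheel '[[1,0,0,-0.1,0,0,0],[1,0,0,0,0,0,0],[1,0,0,0,0,0,0],[1,0,0,0,0,0,0],[1,0,0,0,0,0,0]]'
python3 -m handwheel '[[1,0,0,0.4,0,0,0],[1,0,0,0.4,0,0,0],[1,0,0,0.42,0,0,0],[-1,0,0,0,0,0,0],[-1,0,0,0,0,0,0]]'
python3 - <<'E'
from h import *
save('wrist','w5.png')
E
python3 -m handwheel '[[-1,0,0,0,0,0,0],[-1,0,0,0,0,0,0],[-1,0,0,0,0,0,0],[-1,0,0,0,0,0,0]]'
python3 -m handwheel '[[-1,0,0,0,0,0,0],[-1,0,0,0,0,0,0]]'
```

```text
clock: 17.62
tool_pos: [0.4314, -0.3091, 0.2273]
orientation: [180.0, -0.0, -173.9]
force: [0.6, 0.9, -0.1]
opening: 0.0677
gripper_force: 0.0
clock: 18.25
tool_pos: [0.4314, -0.3092, 0.1968]
orientation: [180.0, -0.0, -173.9]
force: [0.7, -0.2, -0.1]
opening: 0.073
gripper_force: 0.0
clock: 18.8
tool_pos: [0.4313, -0.3091, 0.197]
orientation: [-180.0, 0.0, -173.9]
force: [-0.3, 0.4, 0.3]
opening: 0.0297
gripper_force: 0.0
clock: 19.05
tool_pos: [0.4313, -0.3091, 0.197]
orientation: [-180.0, -0.0, -173.9]
force: [-0.7, -0.7, 0.6]
opening: 0.024
gripper_force: 30.0
```

View pics/w5.png

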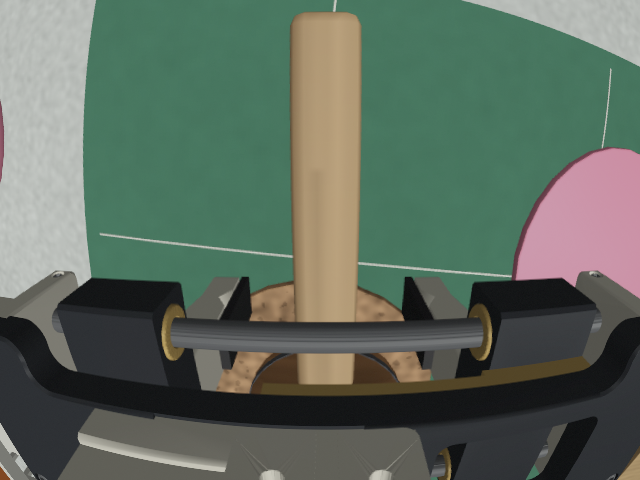

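The wrist view shows the handle squarely between the closing fingers, with its end at (326,15). The grip is now full at 30 N. Next I'll carry the mallet to above the stamp.

```bash
python3 - <<'E'
from h import *
w=load('w5.png');R=Ro.from_euler('xyz',[180,0,-173.9],degrees=True).as_matrix();T=w['tool_from_camera'];t=np.array([.4314,-.3092,.1968])
u,v=326,15
d=np.array([u-w['cx'],v-w['cy']]);r=np.hypot(*d);a=r/w['fx'];ray=R@(T[:3,:3]@np.r_[d/r*np.sin(a),np.cos(a)])
p=R@T[:3,3]+t;e=p+ray*(.053-p[2])/ray[2];print(e,'dist TCP-end',np.linalg.norm((e-t)[:2]))
E
python3 -m handwheel '[[-1,0,0,-0.6,0,0,0],[-1,0,0,-1,0,0,0],[-1,0,0,-1,0,0,0],[-1,0,0,-1,0,0,0],[-1,0,0,-1,0,0,0]]'
python3 -m handwheel '[[-1,-0.496,0.969,-0.9,0,0,0],[-1,-0.496,0.969,-0.9,0,0,0],[-1,-0.496,0.969,-0.96,0,0,0],[-1,-0.496,0.969,0,0,0,0],[-1,-0.496,0.969,0,0,0,0]]'
python3 -m handwheel '[[-1,-0.496,0.969,0,0,0,0],[-1,-0.496,0.969,0,0,0,0],[-1,-0.496,0.969,0,0,0,0],[-1,-0.496,0.969,0,0,0,0],[-1,-0.496,0.969,0,0,0,0]]'
python3 -m handwheel '[[-1,-0.496,0.969,0,0,0,0],[-1,-0.496,0.969,0,0,0,0],[-1,-0.496,0.969,0,0,0,0],[-1,-0.496,0.969,0,0,0,0],[-1,0,0,0,0,0,0]]'
python3 - <<'E'
from h import *
o=get_obs();print(o['tool_pos'],o['orientation'],o['force'],o['joint_pos'])
save('scene','s6.png');a=cv2.imread('pics/s6.png')
cv2.imwrite('pics/crop6.png',cv2.resize(a[180:330,320:520],None,fx=4,fy=4,interpolation=cv2.INTER_CUBIC))
E
```

```text
[ 0.31531101 -0.32132562  0.053     ] dist TCP-end 0.11672054038720292
clock: 19.68
tool_pos: [0.4308, -0.3089, 0.3134]
orientation: [180.0, -0.0, -173.9]
force: [0.5, 0.0, -2.7]
opening: 0.0239
gripper_force: 30.0
clock: 20.3
tool_pos: [0.4797, -0.1811, 0.3819]
orientation: [180.0, 0.0, -173.9]
force: [0.5, -1.3, -3.1]
opening: 0.024
gripper_force: 30.0
clock: 20.92
tool_pos: [0.5285, -0.0542, 0.3815]
orientation: [180.0, -0.0, -173.9]
force: [0.4, -0.2, -2.7]
opening: 0.0239
gripper_force: 30.0
clock: 21.55
tool_pos: [0.5683, 0.0483, 0.381]
orientation: [180.0, -0.0, -173.8]
force: [0.4, -0.7, -3.2]
opening: 0.0239
gripper_force: 30.0
[0.56827665 0.0482771  0.3809999 ] [ 1.79991904e+02 -9.46418973e-03 -1.73796623e+02] [ 0.41310499 -0.7147663  -3.18527239] [ 2.45034788e+01  1.17267401e+01 -1.47745805e+01 -1.19090038e-02
 -6.35051233e+01 -1.08294789e+02]
```

View pics/crop6.png

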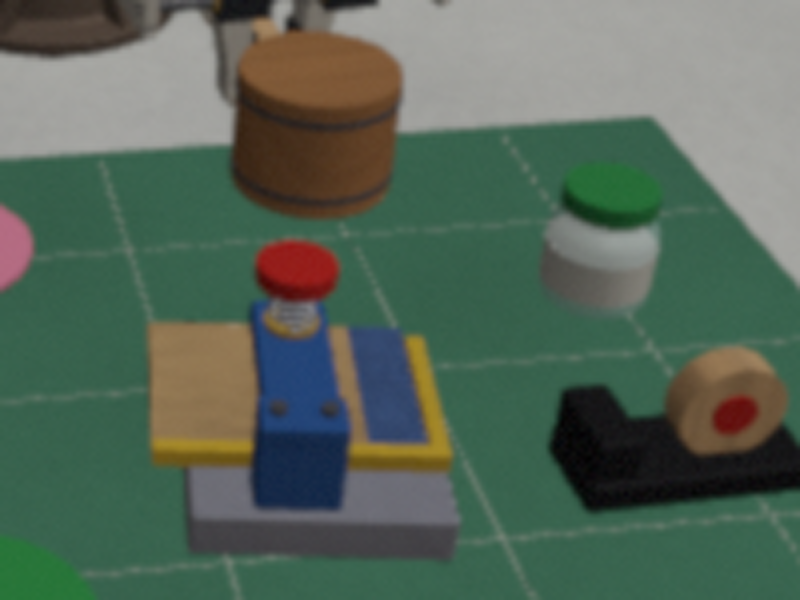

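The mallet hangs level above the red head and the board is still home. Now I'll descend and strike.

```bash
python3 -m handwheel '[[-1,0,0,0.62,0,0,0],[-1,0,0,0.62,0,0,0],[-1,0,0,0,0,0,0]]'
python3 -m handwheel '[[-1,0,0,0.6,0,0,0],[-1,0,0,0.72,0,0,0]]'
python3 -m handwheel '[[-1,0,0,0,0,0,0]]'
python3 -c "
from h import *
o=get_obs();print(o['force'],o['moment'],o['orientation'],o['tool_pos'])"
```

```text
clock: 21.98
tool_pos: [0.5671, 0.0459, 0.3477]
orientation: [-180.0, -0.2, -173.9]
force: [-0.3, -0.1, -3.3]
opening: 0.0238
gripper_force: 30.0
clock: 22.22
tool_pos: [0.5682, 0.0465, 0.3167]
orientation: [180.0, 0.1, -173.9]
force: [-1.0, 0.7, 2.1]
opening: 0.0238
gripper_force: 30.0
clock: 22.35
tool_pos: [0.5679, 0.0466, 0.3162]
orientation: [-180.0, -0.0, -173.9]
force: [-2.1, 0.5, 2.2]
opening: 0.0238
gripper_force: 30.0
[-2.05116726  0.48249128  2.17250646] [0.34134351 0.49736984 0.01184955] [-1.79979742e+02 -2.82052238e-02 -1.73884639e+02] [0.56793548 0.04656443 0.31623964]
```

The reading rises by about 5.4 N over hanging, which is only the spring. I'll feel downwards for the foot's contact.

```bash
python3 -m handwheel '[[-1,0,0,0.1,0,0,0]]' | grep -E "tool|force:"
python3 -m handwheel '[[-1,0,0,0.08,0,0,0]]'| grep -E "tool|force:"
python3 -m handwheel '[[-1,0,0,0.08,0,0,0]]'| grep -E "tool|force:"
```

```text
tool_pos: [0.5679, 0.0465, 0.3151]
force: [-2.5, 0.1, 2.7]
gripper_force: 30.0
tool_pos: [0.5678, 0.0465, 0.313]
force: [-2.2, -0.5, 3.5]
gripper_force: 30.0
tool_pos: [0.5677, 0.0464, 0.3112]
force: [-7.9, -0.8, 13.8]
gripper_force: 30.0
```

```bash
python3 -m handwheel '[[-1,0,0,0,0,0,0]]' | grep -E "tool|force:|orien"
python3 -c "
from h import *
o=get_obs();print(o['force'],o['moment'],o['orientation'])"
```

```text
tool_pos: [0.5676, 0.0464, 0.3113]
orientation: [-180.0, 0.0, -173.9]
force: [-5.3, -1.2, 7.6]
gripper_force: 30.0
[-5.2523141  -1.21972634  7.59863514] [-0.27412188  1.57650671  0.01666169] [-1.79986481e+02  1.26222854e-02 -1.73888591e+02]
```

```bash
python3 -m handwheel '[[-1,0,0,0.04,0,0,0]]' | grep -E "tool|force:"
python3 -m handwheel '[[-1,0,0,0.01,0,0,0]]' | grep -E "tool|force:"
python3 -m handwheel '[[-1,0,0,0,0,0,0]]' | grep -E "tool|force:"
```

```text
tool_pos: [0.5675, 0.0463, 0.3107]
force: [-10.1, -0.7, 14.9]
gripper_force: 30.0
tool_pos: [0.5674, 0.0463, 0.3106]
force: [-9.3, -1.4, 14.7]
gripper_force: 30.0
tool_pos: [0.5674, 0.0463, 0.3106]
force: [-9.2, -0.6, 13.3]
gripper_force: 30.0
```

```bash
python3 -m handwheel '[[-1,0,0,0.02,0,0,0],[-1,0,0,0,0,0,0],[-1,0,0,0,0,0,0]]' | grep -E "tool|force:"
python3 -m handwheel '[[-1,0,0,0,0,0,0],[-1,0,0,0,0,0,0]]' | grep -E "tool|force:"
python3 -c "
from h import *
save('scene','s7.png');a=cv2.imread('pics/s7.png');w=save('wrist','w7.png')
o=np.zeros((480,800,3),np.uint8);o[:400,:400]=cv2.resize(a[180:300,340:460],(400,400),interpolation=cv2.INTER_CUBIC);o[:400,400:]=cv2.resize(cv2.imread('pics/w7.png')[:400,120:520],(400,400));cv2.imwrite('pics/crop7.png',o)"
```

```text
tool_pos: [0.5673, 0.0463, 0.3102]
force: [-10.1, -0.4, 13.4]
gripper_force: 30.0
tool_pos: [0.5672, 0.0463, 0.3102]
force: [-9.6, -1.1, 14.5]
gripper_force: 30.0
```

View pics/crop7.png

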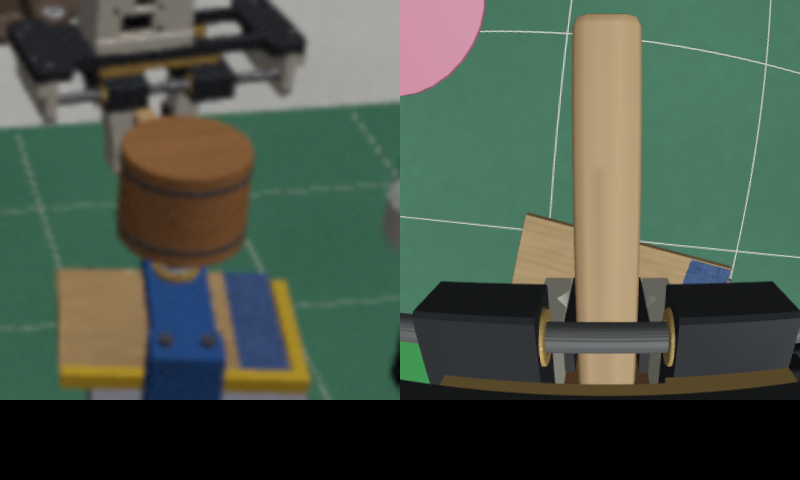

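The handle's end sits at the same place in the wrist view as before the blow (about 68 px wide, row 14), so the mallet has stayed level. The foot has been pressed for over 0.5 s, and the board is home. Now I'll lift off and carry the mallet back to the cork pad.

```bash
python3 -m handwheel '[[-1,0,0,-0.3,0,0,0],[-1,0,0,-0.6,0,0,0],[-1,0,0,-0.9,0,0,0],[-1,0,0,-1,0,0,0]]' | grep -E "tool|force:"
python3 -m handwheel '[[-1,0.496,-0.969,0,0,0,0],[-1,0.496,-0.969,0,0,0,0],[-1,0.496,-0.969,0,0,0,0],[-1,0.496,-0.969,0,0,0,0],[-1,0.496,-0.969,0,0,0,0]]' | grep -E "tool|force:"
python3 -m handwheel '[[-1,0.496,-0.969,0,0,0,0],[-1,0.496,-0.969,0,0,0,0],[-1,0.496,-0.969,0,0,0,0],[-1,0.496,-0.969,0,0,0,0],[-1,0.496,-0.969,0,0,0,0]]' | grep -E "tool|force:"
python3 -m handwheel '[[-1,0.496,-0.969,0,0,0,0],[-1,0.496,-0.969,0,0,0,0],[-1,0.496,-0.969,0,0,0,0],[-1,0.496,-0.969,0,0,0,0],[-1,0,0,0.5,0,0,0]]' | grep -E "tool|force:"
python3 -m handwheel '[[-1,0,0,1,0,0,0],[-1,0,0,1,0,0,0],[-1,0,0,1,0,0,0],[-1,0,0,1,0,0,0],[-1,0,0,1,0,0,0]]' | grep -E "tool|force:"
python3 -m handwheel '[[-1,0,0,0.6,0,0,0],[-1,0,0,0.2,0,0,0],[-1,0,0,0.12,0,0,0]]'
```

```text
tool_pos: [0.5679, 0.0467, 0.3793]
force: [0.0, 0.3, -2.7]
gripper_force: 30.0
tool_pos: [0.518, -0.0818, 0.3781]
force: [0.4, -0.3, -3.0]
gripper_force: 30.0
tool_pos: [0.4691, -0.2087, 0.3782]
force: [0.2, -0.3, -3.1]
gripper_force: 30.0
tool_pos: [0.4302, -0.3107, 0.3661]
force: [-0.4, 0.7, -3.1]
gripper_force: 30.0
tool_pos: [0.4307, -0.3088, 0.2398]
force: [1.5, 0.0, -3.8]
gripper_force: 30.0
clock: 27.32
tool_pos: [0.4316, -0.3092, 0.2184]
orientation: [-180.0, 0.0, -173.9]
force: [1.0, 0.5, -0.8]
opening: 0.0238
gripper_force: 30.0
```

```bash
python3 -m handwheel '[[-1,0,0,0,0,0,0]]' | grep -E "tool|force:"
python3 -m handwheel '[[-1,0,0,0.1,0,0,0]]' | grep -E "tool|force:"
python3 -m handwheel '[[-1,0,0,0.1,0,0,0]]' | grep -E "tool|force:"
python3 - <<'E'
from h import *
o=get_obs();print(o['force'],o['moment'],o['tool_pos'],o['orientation'])
w=save('wrist','w8.png');im=w['color'].astype(int);h=load('w7.png')['color'].astype(int);g=load('w5.png')['color'].astype(int)
for n,i in(('w5',g),('w7',h),('w8',im)):   # handle pixels: red > green > blue
    m=(i[...,0]>130)&(i[...,0]-i[...,2]>40)&(i[...,1]-i[...,2]>15)
    m=m[:260,230:430];m=cv2.morphologyEx(m.astype(np.uint8),cv2.MORPH_OPEN,np.ones((9,9)))
    ys=np.where(m.sum(1)>20)[0];print(n,'top row',ys[0],[(r,np.where(m[r])[0][[0,-1]]+230) for r in(40,120,200)])
E
```

```text
tool_pos: [0.4315, -0.3092, 0.2186]
force: [0.2, 0.3, -2.1]
gripper_force: 30.0
tool_pos: [0.4316, -0.3092, 0.2164]
force: [0.2, -0.5, -3.4]
gripper_force: 30.0
tool_pos: [0.4314, -0.3091, 0.2134]
force: [0.2, 0.5, -2.9]
gripper_force: 30.0
[ 0.16169787  0.45730029 -2.85625106] [-0.00524961  0.02209844  0.0173946 ] [ 0.43140387 -0.30913746  0.21342388] [-1.79982979e+02  4.73346235e-02 -1.73891806e+02]
w5 top row 12 [(40, array([293, 360])), (120, array([293, 360])), (200, array([294, 359]))]
w7 top row 14 [(40, array([295, 360])), (120, array([294, 360])), (200, array([295, 359]))]
w8 top row 14 [(40, array([295, 361])), (120, array([295, 361])), (200, array([296, 360]))]
```

That was only a transient, and the mallet's pose in the hand is unchanged. I'll carry on down to the pad.

```bash
python3 -m handwheel '[[-1,0,0,0.3,0,0,0],[-1,0,0,0.2,0,0,0],[-1,0,0,0.06,0,0,0],[-1,0,0,0,0,0,0]]' | grep -E "tool|force:"
python3 -m handwheel '[[-1,0,0,0.06,0,0,0],[-1,0,0,0,0,0,0]]' | grep -E "tool|force:"
```

```text
tool_pos: [0.4313, -0.3091, 0.1989]
force: [-0.1, -0.6, -3.1]
gripper_force: 30.0
tool_pos: [0.4313, -0.3091, 0.1977]
force: [-0.1, -0.5, -2.9]
gripper_force: 30.0
```

```bash
python3 -m handwheel '[[-1,0,0,0.04,0,0,0],[-1,0,0,0,0,0,0]]' | grep -E "tool|force:"
python3 -m handwheel '[[-1,0,0,0.04,0,0,0],[-1,0,0,0,0,0,0]]' | grep -E "tool|force:"
```

```text
tool_pos: [0.4313, -0.3091, 0.1967]
force: [-0.6, 0.1, -3.2]
gripper_force: 30.0
tool_pos: [0.4313, -0.3091, 0.196]
force: [-0.9, 1.1, 2.2]
gripper_force: 30.0
```

The mallet has touched down. I'll release it and rise clear.

```bash
python3 -m handwheel '[[0,0,0,0,0,0,0],[1,0,0,0,0,0,0],[1,0,0,0,0,0,0],[1,0,0,0,0,0,0],[1,0,0,0,0,0,0]]' | grep -E "tool|force:|open"
python3 -m handwheel '[[1,0,0,0,0,0,0],[1,0,0,-0.4,0,0,0],[1,0,0,-0.8,0,0,0],[1,0,0,-1,0,0,0],[1,0,0,-1,0,0,0]]' | grep -E "tool|force:|open"
python3 -m handwheel '[[1,0,0,-1,0,0,0],[1,0,0,-1,0,0,0],[1,1,0,-1,0,0,0],[1,1,0,0,0,0,0],[1,0,0,0,0,0,0]]' | grep -E "tool|force:|open"
python3 - <<'E'
from h import *
s=save('scene','s9.png');i0=load('scene0.png')['color'].astype(int);i=s['color'].astype(int)
d=abs(i-i0).sum(2)
for n,(a,b,c,e) in dict(mallet=(235,275,215,270),jar=(220,260,455,490),brush=(290,355,235,265),tape=(265,305,458,525)).items(): print(n,(d[a:b,c:e]>90).mean().round(3))
t=save('top','top9.png');g=load('top3.png')['color'].astype(int);d=abs(t['color'].astype(int)-g).sum(2)
print('jig vs after push',(d[170:245,200:285]>90).mean().round(3))
x=abs(i-load('s6.png')['color'].astype(int)).sum(2);print('scene board',(x[260:300,355:435]>90).mean())
# mallet head in scene: darker wood blob vs start
for q in(i0,i):
    m=(q[...,0]>90)&(q[...,0]-q[...,2]>45)&(q[...,0]<185);m=m[232:275,215:270];ys,xs=np.where(m);print(xs.mean()+215,ys.mean()+232,m.sum())
E
```

```text
tool_pos: [0.4313, -0.3091, 0.1957]
force: [0.8, -1.3, -0.0]
opening: 0.0684
gripper_force: 0.0
tool_pos: [0.4313, -0.3091, 0.2771]
force: [0.2, -0.5, 0.5]
opening: 0.0877
gripper_force: 0.0
tool_pos: [0.3797, -0.3143, 0.3511]
force: [-0.5, 0.1, -0.4]
opening: 0.0878
gripper_force: 0.0
mallet 0.0
jar 0.0
brush 0.0
tape 0.0
jig vs after push 0.005
scene board 0.0
242.33988212180748 254.07563850687623 1018
242.75396085740914 254.48089468779125 1073
```

```bash
python3 -c "
from plant import *
print(close_job())"
```

```text
the job is handed in; nothing more can be done
None
```

I handed the job in, but no verdict came back: the board is home against both stops, the stamp was struck and held for over half a second at about 17–18 N on its head (you asked for about 20 N), and the mallet stands released on its cork pad, with no movement of the jar, brush or tape dispenser visible in the final camera check.

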